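Shift a bench gearbox from second to third through its H gate

TASK

Seen from the robot, the gear lever of the gearbox on the bench stands towards the back of the left-hand slot of its H-shaped gate, in second. Put it in third so that the gears can be tried: bring the lever to neutral, hold it across to the right against its spring, then move it forward until it is fully home in the front of the right-hand slot, and let go so that it stays there. Feel for the slots rather than forcing the lever against the gate, and leave the loose things round the gearbox where they lie.

Things in the scene. Friction and masses are not known exactly. Their poses are not given: they have to be found in the camera images.
- gearbox: Small cast aluminium garden-tractor gearbox on a plywood board 270x190x18 mm, fixed. Origin: centre of the board's underside, on the bench. x = forward (towards the splined input shaft, away from the robot), y = left, z up; turned up to 0.35 rad about z. Its square turret (126x96 mm) ends in a steel gate plate, top 184 mm above the bench; only lever and knob stand above that.
- turret (a point): Middle of the turret's top, 184 mm above the bench, fixed to the gearbox. The gate's H: two fore-and-aft slots 16 mm wide, centre lines 16 mm left and right of here, longer than the lever's throw, joined by one cross slot (neutral) 15 mm wide. The gate plate was screwed on through slotted holes: the cross slot's middle lies up to 8 mm ahead of or behind this point: feel for it.
- knob (a point): Centre of the black knob, a ball of 19 mm radius on a 12 mm round steel rod. It is 196 mm from the pivot (278 mm above the bench if upright); the gate acts on the rod 99 mm from the pivot, so the knob moves twice as far as the rod in the gate: the slots are 32 mm left and right of the middle here, with 4 mm play to each side; the unknown neutral offset is up to 16 mm here.
- pivot (a point): Pivot of the gear lever, on the gearbox's z axis, 82 mm above the bench, inside. The lever only tilts. Fore and aft it is stiff (about 4.6 N at the knob) and stays where it is left. Across, a spring pushes it left (1.5 N at the knob in the left slot, 4.5 N in the right): in neutral it returns left when let go; in the right-hand slot the gate holds it. Gate corners: radius 1.5 mm.
- lever (a joint): Fore-and-aft tilt of the gear lever, rad: -0.22 = fully back (knob 43 mm behind the middle), 0 = upright, +0.22 = fully forward (knob 43 mm ahead), where it meets firm stops. It starts between -0.22 and -0.14, in the left slot.
- crosshead (a joint): Sideways tilt of the gear lever in rad: about -0.18 at rest in the left slot, 0 = upright, +0.14 to +0.18 in the right slot.
- ratchet: Ratchet handle 190 x 34 x 30 mm lying loose on the bench to the right of the gearbox; leave it alone. Origin: centre of its underside.
- screw_box: Open yellow box of screws, 105 x 70 x 39 mm, loose, to the right of the gearbox; leave it alone. Origin: centre of its underside.
- nail_jar: Clear jar with blue lid, 67 mm in diameter, 86 mm tall, loose, to the left of the gearbox; leave it alone. Origin: centre of its underside.

How it is judged (in metres and radians):
At the end, for the whole second after the job is handed in: The lever stands still in the front of the right-hand slot: fore-and-aft tilt over 0.195 rad (the stop is at 0.22, so the knob is within 5 mm of it), sideways tilt over 0.10 rad to the right (value of joint lever above 0.195 rad and value of joint crosshead above 0.1 rad and velocity of joint lever between -0.05 and 0.05 rad/s); the robot touches nothing.
It fails at once if the lever is forced: its rod presses on the gate plate with more than 60 N (about 30 N at the knob) (contact force between gate and gearbox above 60 N).
It fails at once if a loose thing round the gearbox is moved by more than 20 mm (distance of any of ratchet, screw_box, nail_jar from where it was at the start of the episode above 0.02 m).
It also fails if it takes over 67 s, if anything falls off the work surface, if the arm or the gripper's body presses on something with over 40 N, if the wrist force passes 120 N, or if a joint passes its speed limit or range.

ROBOT

A 6-joint arm with a two-finger parallel gripper is mounted at the origin on the work surface; the furniture and walls round the work are solid. World frame = base frame: x ahead of the robot, y to its left, z up, the work surface at z = 0. Lengths are in m, angles in degrees, forces in N, time in s.
With the tool pointing down it reaches from about 0.325 to 0.775 m from the base axis. Payload 5.5 kg.
Tool frame: the origin (TCP) lies midway between the tips of the shut fingers; the grasp point (between the pads) lies 19 mm behind it; z points along the fingers, y is the line along which they close (so a half turn about z gives the same grasp; the last joint's range is limited). The gripper opens to 88 mm and grips with 3 to 60 N. Pads are 20 mm wide; open, the fingers measure 115 mm over their backs; the gripper's body (75 mm by 178 mm) begins 61 mm behind the grasp point.
Start: joints at [-76.014, 5.22, 70.514, -0, 104.267, -3.249], TCP at [0.178, -0.573, 0.223] pointing down, gripper open.
Joint ranges: [-164.24, 164.24], [-49.07, 125.15], [9.68, 141.18], [-86.29, 266.29], [3.28, 154.24], [-151.56, 151.56]. Speed limits (degrees/s): [147.25, 147.25, 172.46, 180, 180, 180].

INTERFACE

Orientations are given as a 3x3 rotation matrix whose columns are the frame's x, y, z axes.
In Python, from rig import status, cams, ctrl gives the robot as it stands.
- The arm moves only by the tool arm_command, never from a script. Its argument "deltas" is a list of rows, each an object of numbers: "x", "y", "z": the shift along the tool's x, y, z in cm; "roll": the turn about the tool's z in rad; "hand": the opening, from 0 (shut) to 1 (fully open). A call has 1 to 10 rows; each row shifts and turns the commanded pose from where the row before left it, along the tool's axes as they then stand; what a row does not reach is not made up. A row lasts 1/10 s, in which the tool goes at most 50 mm and 8.59 degrees, less where a joint would pass 70% of its speed; a pose out of reach is approached as far as the arm can. A call with a gripper value outside its range is refused whole. The fingers move at their own pace and stop on an object; the grip force is fixed at half the most. Time passes only in rows, so rows that do not move let the fingers close. It gives the time, the measured TCP pose, the force, the opening and the grip force at its end, in the units of the state.
- status.observe(): the state, without advancing time (a new reading comes with each control period).
- cams.capture(name): name is "scene" or "side" or "wrist"; returns the picture (480x640x3 uint8, blue, green, red); there is no depth.
- cams.camera_params(name): a dict with "fx", "fy", "cx", "cy" (pixels), "pose" (4x4, takes a point from camera to world coordinates). Camera axes: x right, y down, z forward; pixel columns grow to the right and rows downward; lengths in m; the calibration is good to about 2 mm. A picture is of the moment at which its call begins: read the wrist's pose just before it. camera_params takes no time and is no camera call; for the wrist camera it gives the pose at the moment of the call.
- ctrl.hand_in(): hands the job in; it is judged then, once.
The state is a dict: "time": time; "joint_positions": joint angles; "qvel": joint speeds; "joint_torque": joint torques, N m; "eef_pos": TCP position; "tcp_rot": TCP orientation; "ft_force": force on the tool from outside, world axes, zero at the start; "torque": the same for the moment, N m; "grip_width": opening from 0.0 (shut) to 1.0 (fully open); "grasp_force": force on a finger pad.
Only numpy, scipy, OpenCV 4.12 (cv2) and the standard library are available. Lean on these libraries where they do the work, as an engineer would, in place of code of your own. Each camera call takes 0.05 s, during which the arm holds its last target. There are 200 camera calls.

## Working session

There is one attempt and no reset: what is moved stays moved. The work goes in short steps, Python scripts to look and compute and a tool call to move; the robot and the scene stay as the last step left them, time stands still between calls to the robot, and variables do not carry over. Pictures are saved under pics/ and viewed, at most 10 in all, crops included, and the job is handed in when it is done.

Besides the shell and the picture viewer there is one more tool, called after ">>>" as a command line: name --argument value ..., lists and objects as JSON in quotes. arm_command: Moves the arm, as the interface text tells. Its arguments: {"type":"object","properties":{"deltas":{"type":"array","items":{"type":"object","properties":{"x":{"type":"number"},"y":{"type":"number"},"z":{"type":"number"},"roll":{"type":"number"},"hand":{"type":"number"}}}}},"required":["deltas"]}

```bash
mkdir -p pics; python3 - <<'E'
from rig import status,cams
import cv2,numpy as np
s=status.observe();print({k:np.round(v,3).tolist() for k,v in s.items()})
for n in("scene","side"):
    p=cams.camera_params(n);print(n,p["fx"],p["cx"],p["cy"],np.round(p["pose"],4).tolist())
    cv2.imwrite(f"pics/{n}0.png",cams.capture(n))
E
```

```text
{'time': 0.0, 'joint_positions': [-76.014, 5.265, 70.581, 0.0, 104.267, -3.249], 'qvel': [-0.051, -0.046, -0.025, 0.015, -0.086, -0.1], 'joint_torque': [-0.001, -44.646, -40.645, 0.07, 0.029, -0.0], 'eef_pos': [0.178, -0.573, 0.221], 'tcp_rot': [[0.955, 0.296, -0.0], [0.296, -0.955, 0.002], [0.0, -0.002, -1.0]], 'ft_force': [-0.051, -1.045, 0.716], 'torque': [0.033, 0.054, 0.006], 'grasp_force': 0.0, 'grip_width': 0.999}
scene 474.998616307139 314.65484138306425 227.45425643222302 [[-0.3738, 0.6577, -0.654, 1.2619], [0.9275, 0.2656, -0.263, 0.3745], [0.0007, -0.7049, -0.7093, 0.9796], [0.0, 0.0, 0.0, 1.0]]
side 551.9920928254326 327.7103462773637 242.3824585784923 [[0.5815, 0.7328, -0.3534, 0.9622], [0.8135, -0.5208, 0.2587, -0.2535], [0.0055, -0.4379, -0.899, 1.248], [0.0, 0.0, 0.0, 1.0]]
```

View pics/scene0.png

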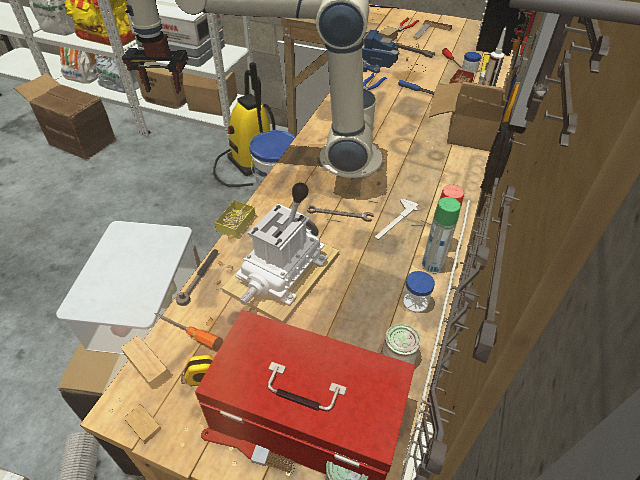

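View pics/side0.png

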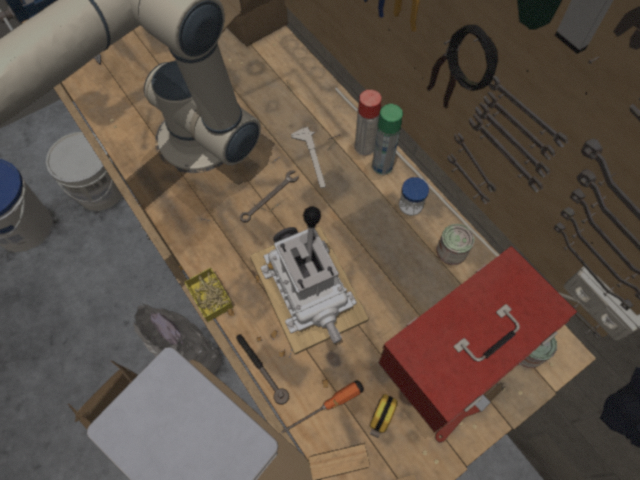

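The scene view has the knob at about (300,191) and the turret top near (282,225). The side view has the knob at about (312,217), the turret top near (308,270) and the board below it. I'll zoom in for the turret corners.

```bash
python3 - <<'E'
import cv2,numpy as np
a=cv2.imread("pics/scene0.png");b=cv2.imread("pics/side0.png")
A=cv2.resize(a[175:315,220:345],None,fx=3.2,fy=4,interpolation=3)
B=cv2.resize(b[200:340,255:380],None,fx=3.2,fy=4,interpolation=3)
cv2.imwrite("pics/c1.png",np.hstack([A,B]))
for n,i,(x0,y0,x1,y1) in(("scene",a,(285,178,315,204)),("side",b,(298,203,328,229))):
    m=(i[y0:y1,x0:x1].max(2)<60).astype(np.uint8)
    N,l,st,c=cv2.connectedComponentsWithStats(m);k=1+st[1:,4].argmax();print(n,st[k]+[x0,y0,0,0,0],c[k]+[x0,y0])
    print(cv2.minEnclosingCircle(np.argwhere(l==k)[:,::-1].astype(np.float32)))
E
```

```text
scene [293 183  15  20 223] [299.5470852  192.01793722]
((15.0, 14.5), 9.962529182434082)
side [304 207  17  21 269] [311.62825279 216.22304833]
((14.0, 14.0), 10.440406799316406)
```

View pics/c1.png

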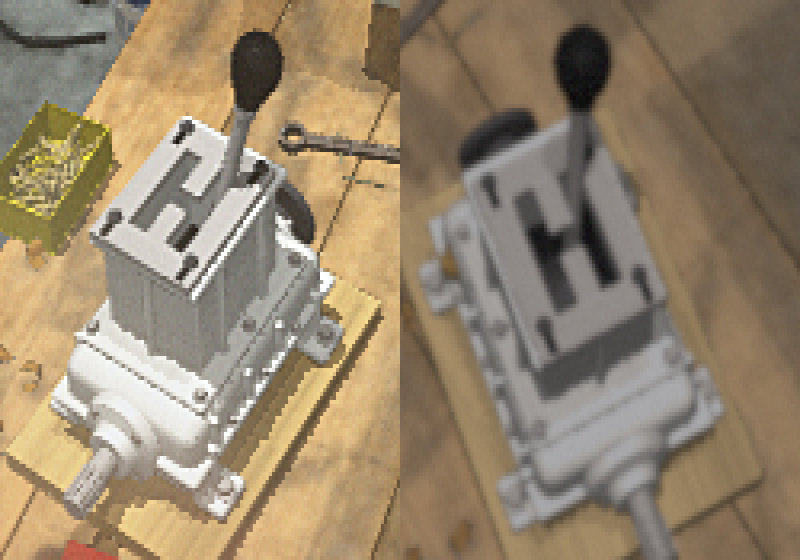

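The crops show the gate plate clearly, with the neutral slot roughly mid-plate. Plate corners (crop pixels) are scene (183,117), (90,235), (193,298), (285,172) and side (63,178), (135,367), (265,290), (197,115).

```bash
cat > h.py <<'E'
import numpy as np
from rig import cams
def ray(n,u,v):
    p=cams.camera_params(n);T=np.array(p["pose"])
    d=T[:3,:3]@[(u-p["cx"])/p["fx"],(v-p["cy"])/p["fy"],1];return T[:3,3],d/np.linalg.norm(d)
def plane(n,u,v,z):
    o,d=ray(n,u,v);return o+d*(z-o[2])/d[2]
def tri(a,b):
    (o1,d1),(o2,d2)=a,b
    t=np.linalg.lstsq(np.c_[d1,-d2],o2-o1,rcond=None)[0]
    p,q=o1+d1*t[0],o2+d2*t[1];return (p+q)/2,np.linalg.norm(p-q)
E
python3 - <<'E'
from h import *
k,e=tri(ray("scene",300.2,190.7),ray("side",312,215.2));print("knob",k,e)
S=[(183,117),(90,235),(193,298),(285,172)]
D=[(63,178),(135,367),(265,290),(197,115)]
for n,L,o in(("scene",S,(220,175)),("side",D,(255,200))):
    P=np.array([plane(n,x/3.2+o[0],y/4+o[1],.184) for x,y in L]);print(n,P.round(4)[:,:2].tolist(),P.mean(0))
    # 0 back-right,1 front-right,2 front-left,3 back-left
    f=(P[1]+P[2]-P[0]-P[3])/2;l=(P[2]+P[3]-P[0]-P[1])/2
    print(np.linalg.norm(f),np.linalg.norm(l),np.arctan2(f[1],f[0]),np.arctan2(-l[0],l[1]))
    c=P.mean(0)[:2];y=np.arctan2(f[1],f[0]);d=k[:2]-c
    R=np.array([[np.cos(y),np.sin(y)],[-np.sin(y),np.cos(y)]]);print("knob local",R@d)
E
```

```text
knob [0.51042065 0.03707555 0.27061255] 0.0009787102785529431
scene [[0.4879, -0.037], [0.6056, -0.0565], [0.6224, 0.0339], [0.5036, 0.055]] [ 0.55488735 -0.0011693   0.184     ]
0.11999784945223059 0.09265787799846208 -0.17010852554125894 -0.17683028226062353
knob local [-0.05029933  0.03016509]
side [[0.4823, -0.0427], [0.5994, -0.064], [0.6131, 0.0292], [0.5031, 0.0521]] [ 0.54947117 -0.00633822  0.184     ]
0.1156254810078827 0.09556571864909022 -0.19242562761463083 -0.18165975715245897
knob local [-0.04663224  0.03514446]
```

>>> arm_command --deltas '[{"z": -4}, {"z": -4}, {"z": -4}, {"x": 2.5, "y": -2.4}, {"x": 2.5, "y": -2.4}, {"x": 2.5, "y": -2.4}, {"x": 2.5, "y": -2.4}, {"x": 2.5, "y": -2.4}, {"x": 2.5, "y": -2.4}, {"x": 2.5, "y": -2.4}]'

```text
$.deltas[0]: bad value
```

>>> arm_command --deltas '[{"x": 2.5, "y": -2.4}, {"x": 2.5, "y": -2.4}, {"x": 2.5, "y": -2.4}, {"x": 2.5, "y": -2.4}, {"x": 2.5, "y": -2.4}, {"x": 2.5, "y": -2.4}, {"roll": 0.12}, {"roll": 0.12}, {"roll": 0.12}, {"roll": 0.12}]'

```text
$.deltas[0]: bad value
```

>>> arm_command --deltas '[{"x": 0, "y": 0, "z": -4, "roll": 0, "hand": 1}, {"x": 0, "y": 0, "z": -4, "roll": 0, "hand": 1}, {"x": 0, "y": 0, "z": -4, "roll": 0, "hand": 1}, {"x": 2.5, "y": -2.4, "z": 0, "roll": 0, "hand": 1}, {"x": 2.5, "y": -2.4, "z": 0, "roll": 0, "hand": 1}, {"x": 2.5, "y": -2.4, "z": 0, "roll": 0, "hand": 1}, {"x": 2.5, "y": -2.4, "z": 0, "roll": 0, "hand": 1}, {"x": 2.5, "y": -2.4, "z": 0, "roll": 0, "hand": 1}, {"x": 2.5, "y": -2.4, "z": 0, "roll": 0, "hand": 1}, {"x": 2.5, "y": -2.4, "z": 0, "roll": 0, "hand": 1}]'

```text
time: 1.1
eef_pos: [0.2955, -0.3594, 0.3422]
tcp_rot: [[0.955, 0.296, -0.0], [0.296, -0.955, 0.001], [-0.0, -0.001, -1.0]]
ft_force: [1.3, 0.1, -0.1]
grip_width: 0.998
grasp_force: 0.0
```

>>> arm_command --deltas '[{"x": 2.5, "y": -2.4, "z": 0, "roll": 0, "hand": 1}, {"x": 2.5, "y": -2.4, "z": 0, "roll": 0, "hand": 1}, {"x": 2.5, "y": -2.4, "z": 0, "roll": 0, "hand": 1}, {"x": 2.5, "y": -2.4, "z": 0, "roll": 0, "hand": 1}, {"x": 2.5, "y": -2.4, "z": 0, "roll": 0, "hand": 1}, {"x": 2.5, "y": -2.4, "z": 0, "roll": 0, "hand": 1}, {"x": 2.5, "y": -2.4, "z": 0, "roll": 0, "hand": 1}, {"x": 2.5, "y": -2.4, "z": 0, "roll": 0, "hand": 1}, {"x": 2.5, "y": -2.4, "z": 0, "roll": 0, "hand": 1}, {"x": 0, "y": 0, "z": 0, "roll": 0.12, "hand": 1}]'

```text
time: 2.1
eef_pos: [0.4472, -0.0847, 0.3417]
tcp_rot: [[0.983, 0.183, -0.001], [0.183, -0.983, 0.002], [-0.001, -0.002, -1.0]]
ft_force: [-1.0, -0.9, 0.2]
grip_width: 1.0
grasp_force: 0.0
```

>>> arm_command --deltas '[{"x": 0, "y": 0, "z": 0, "roll": 0.12, "hand": 1}, {"x": 0, "y": 0, "z": 0, "roll": 0.12, "hand": 1}, {"x": 0, "y": 0, "z": 0, "roll": 0.12, "hand": 1}, {"x": 0, "y": 0, "z": 0, "roll": 0, "hand": 1}, {"x": 0, "y": 0, "z": 0, "roll": 0, "hand": 1}]'

```text
time: 2.6
eef_pos: [0.446, -0.0878, 0.3424]
tcp_rot: [[0.985, -0.175, -0.0], [-0.175, -0.985, 0.0], [-0.001, -0.0, -1.0]]
ft_force: [0.5, 0.7, 0.2]
grip_width: 1.0
grasp_force: 0.0
```

```bash
python3 - <<'E'
from rig import status,cams
import cv2,numpy as np
p=cams.camera_params("wrist");print(p["fx"],p["cx"],p["cy"],np.round(p["pose"],4).tolist())
cv2.imwrite("pics/w1.png",cams.capture("wrist"))
E
```

```text
401.09127912563264 321.521811102075 235.26653234268426 [[-0.1754, -0.9401, -0.2923, 0.5269], [-0.9845, 0.1673, 0.0527, -0.1015], [-0.0007, 0.297, -0.9549, 0.5054], [0.0, 0.0, 0.0, 1.0]]
```

View pics/w1.png

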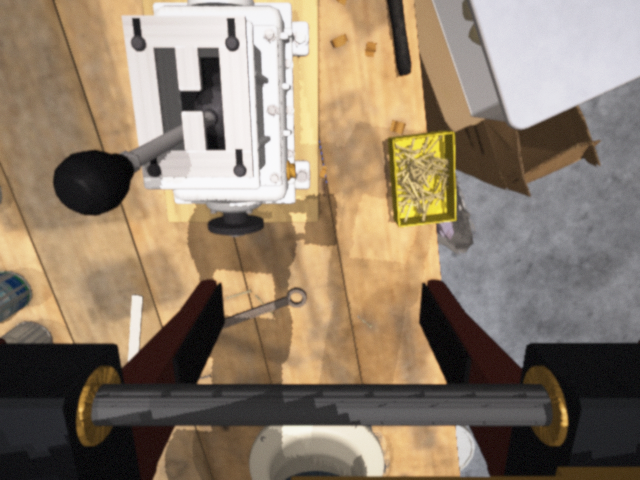

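The wrist view shows the knob at about (92,182) with radius 37 px. The plate sits at x 122–260 and y 15–190, square to the image.

```bash
python3 - <<'E'
from h import *
import cv2
i=cv2.imread("pics/w1.png");m=(i[135:230,40:140].max(2)<50).astype(np.uint8)
m=cv2.morphologyEx(m,cv2.MORPH_OPEN,np.ones((25,25),np.uint8))
x,y,w,h=cv2.boundingRect(m);u,v=x+w/2+40,y+h/2+135;print(u,v,w,h)
P=[plane("wrist",u,v,.271),tri(ray("wrist",u,v),ray("scene",300.2,190.7)),tri(ray("wrist",u,v),ray("side",312,215.2))];print(P)
S=np.array([plane("wrist",*q,.184) for q in((138,36),(232,36),(239,163),(150,163))]);print("screws",S)
S=np.array([plane("wrist",*q,.184) for q in((124,15),(243,15),(257,178),(143,190))]);print("corners",S,S.mean(0))
c=np.array(cams.camera_params("wrist")["pose"]);p=cams.camera_params("wrist")
def proj(X):
    q=c[:3,:3].T@(X-c[:3,3]);return p["fx"]*q[0]/q[2]+p["cx"],p["fy"]*q[1]/q[2]+p["cy"]
for X in((.553,-.003,.184),(.553,-.003,.082)):print(proj(np.array(X)))
E
cat > /dev/null; python3 -c "
import cv2;i=cv2.imread('pics/w1.png');cv2.imwrite('pics/w1c.png',cv2.resize(i[0:220,50:300],None,fx=2.7,fy=2.7,interpolation=2))"
```

```text
99.5 182.5 59 59
[array([0.51004119, 0.03432059, 0.271     ]), (array([0.5096024 , 0.03591445, 0.26885812]), np.float64(0.0008202175233381233)), (array([0.50919767, 0.03750101, 0.26728854]), np.float64(0.0020887935922204097))]
screws [[ 0.60131165  0.02096258  0.184     ]
 [ 0.58928598 -0.0463429   0.184     ]
 [ 0.49922147 -0.02974856  0.184     ]
 [ 0.51165581  0.03992074  0.184     ]]
corners [[ 0.61620004  0.02662013  0.184     ]
 [ 0.60118538 -0.05740043  0.184     ]
 [ 0.48503746 -0.04117259  0.184     ]
 [ 0.49175788  0.05204529  0.184     ]] [ 0.54854519 -0.0049769   0.184     ]
(np.float64(187.99544515061578), np.float64(98.93054509494723))
(np.float64(220.41980503070232), np.float64(101.74754873501254))
```

View pics/w1c.png

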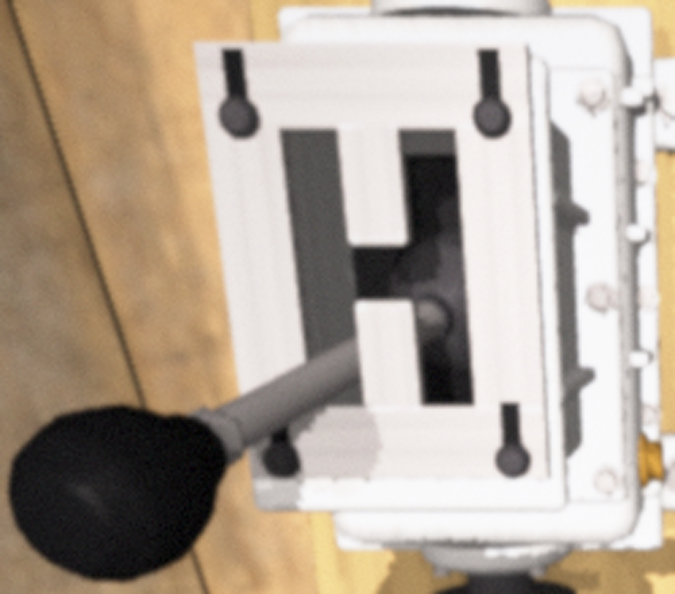

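Clear view of the gate: the cross slot's middle is at crop (378,272), i.e. image (190,100.7). The ball spans crop x 10–~205 and y 407–580, so its centre is at image (89,182.6).

```bash
python3 - <<'E'
from h import *
u,v=89,182.6
print(plane("wrist",u,v,.271),tri(ray("wrist",u,v),ray("scene",300.2,190.7)),tri(ray("wrist",u,v),ray("side",312,215.2)))
W=lambda x,y:plane("wrist",x/2.7+50,y/2.7,.184)
S=np.array([W(*q) for q in((195,45),(528,43),(550,508),(255,510))]);print(S,S.mean(0))
N=W(378,272);print("neutral",N)
for q in((310,128),(428,128),(333,405),(446,405)):print(W(*q))
E
```

```text
[0.51107039 0.04042526 0.271     ] (array([0.51197843, 0.03840046, 0.27271885]), np.float64(0.002270828040811825)) (array([0.51190674, 0.03645894, 0.2761818 ]), np.float64(0.0016932265812193003))
[[ 0.61539852  0.0282192   0.184     ]
 [ 0.6002839  -0.05906712  0.184     ]
 [ 0.47746293 -0.03670807  0.184     ]
 [ 0.49242792  0.05061374  0.184     ]] [ 0.54639332 -0.00423556  0.184     ]
neutral [ 0.55147154 -0.00414458  0.184     ]
[0.59057044 0.00395995 0.184     ]
[ 0.58493666 -0.02757417  0.184     ]
[0.51819411 0.01877217 0.184     ]
[ 0.51240152 -0.01367959  0.184     ]
```

>>> arm_command --deltas '[{"x": 1.4, "y": -3.4, "z": 0, "roll": 0, "hand": 1}, {"x": 1.4, "y": -3.4, "z": 0, "roll": 0, "hand": 1}, {"x": 1.4, "y": -3.4, "z": 0, "roll": 0, "hand": 1}, {"x": 0, "y": -3.35, "z": 0, "roll": 0, "hand": 1}, {"x": 0, "y": 0, "z": 2, "roll": 0, "hand": 1}, {"x": 0, "y": 0, "z": 2, "roll": 0, "hand": 1}, {"x": 0, "y": 0, "z": 2, "roll": 0, "hand": 1}, {"x": 0, "y": 0, "z": 2, "roll": 0, "hand": 1}, {"x": 0, "y": 0, "z": 1, "roll": 0, "hand": 1}, {"x": 0, "y": 0, "z": 0, "roll": 0, "hand": 1}]'

```text
time: 3.65
eef_pos: [0.5109, 0.038, 0.251]
tcp_rot: [[0.984, -0.177, -0.003], [-0.177, -0.984, -0.0], [-0.003, 0.001, -1.0]]
ft_force: [-0.1, -0.4, 0.1]
grip_width: 0.998
grasp_force: 0.0
```

```bash
python3 - <<'E'
from rig import cams
import cv2
i=cams.capture("wrist");s=cams.capture("side")
cv2.imwrite("pics/w2.png",cv2.resize(__import__("numpy").hstack([i,cv2.resize(s[140:340,230:430],(480,480))]),(800,343)))
E
```

```text
(no output)
```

View pics/w2.png

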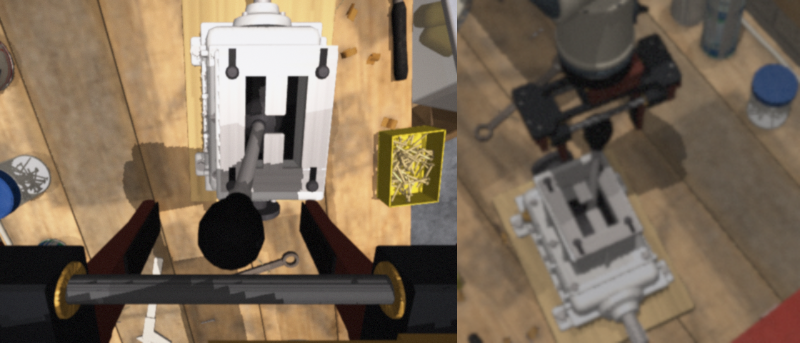

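The knob sits between the fingers. At rest it leans on the left wall, so I'll bias 4 mm to the right before closing, so that closing pushes it off the wall.

>>> arm_command --deltas '[{"x": 0, "y": 0.4, "z": 0, "roll": 0, "hand": 0.8}, {"x": 0, "y": 0, "z": 0, "roll": 0, "hand": 0.6}, {"x": 0, "y": 0, "z": 0, "roll": 0, "hand": 0.52}, {"x": 0, "y": 0, "z": 0, "roll": 0, "hand": 0.5}, {"x": 0, "y": 0, "z": 0, "roll": 0, "hand": 0.48}, {"x": 0, "y": 0, "z": 0, "roll": 0, "hand": 0.47}]'

```text
time: 4.35
eef_pos: [0.5108, 0.0341, 0.2527]
tcp_rot: [[0.984, -0.178, 0.0], [-0.178, -0.984, -0.0], [0.0, 0.0, -1.0]]
ft_force: [0.1, -0.1, 0.3]
grip_width: 0.499
grasp_force: 0.0
```

>>> arm_command --deltas '[{"x": 0, "y": 0, "z": 0, "roll": 0, "hand": 0.45}, {"x": 0, "y": 0, "z": 0, "roll": 0, "hand": 0.43}, {"x": 0, "y": 0, "z": 0, "roll": 0, "hand": 0.41}, {"x": 0, "y": 0, "z": 0, "roll": 0, "hand": 0.4}]'

```text
time: 4.75
eef_pos: [0.5109, 0.0346, 0.2529]
tcp_rot: [[0.984, -0.178, 0.001], [-0.178, -0.984, 0.001], [0.0, -0.001, -1.0]]
ft_force: [0.2, 3.4, 1.8]
grip_width: 0.42
grasp_force: 30.0
```

>>> arm_command --deltas '[{"x": 0.4, "y": 0, "z": -0.08, "roll": 0, "hand": 0.4}, {"x": 0.4, "y": 0, "z": -0.08, "roll": 0, "hand": 0.4}, {"x": 0.4, "y": 0, "z": -0.07, "roll": 0, "hand": 0.4}, {"x": 0.4, "y": 0, "z": -0.06, "roll": 0, "hand": 0.4}, {"x": 0.4, "y": 0, "z": -0.05, "roll": 0, "hand": 0.4}]'

```text
time: 5.25
eef_pos: [0.5296, 0.031, 0.2561]
tcp_rot: [[0.984, -0.178, -0.003], [-0.178, -0.984, 0.001], [-0.003, -0.0, -1.0]]
ft_force: [-5.2, 3.6, 3.2]
grip_width: 0.421
grasp_force: 30.0
```

>>> arm_command --deltas '[{"x": 0.4, "y": 0, "z": -0.05, "roll": 0, "hand": 0.4}, {"x": 0.4, "y": 0, "z": -0.03, "roll": 0, "hand": 0.4}, {"x": 0.4, "y": 0, "z": -0.02, "roll": 0, "hand": 0.4}, {"x": 0, "y": 0, "z": 0, "roll": 0, "hand": 0.4}, {"x": 0, "y": 0, "z": 0, "roll": 0, "hand": 0.4}]'

```text
time: 5.75
eef_pos: [0.5416, 0.0286, 0.257]
tcp_rot: [[0.984, -0.178, -0.003], [-0.178, -0.984, 0.0], [-0.003, 0.0, -1.0]]
ft_force: [-3.9, 3.0, 1.6]
grip_width: 0.42
grasp_force: 30.0
```

>>> arm_command --deltas '[{"x": 0.3, "y": 0, "z": -0.02, "roll": 0, "hand": 0.4}, {"x": 0.3, "y": 0, "z": -0.02, "roll": 0, "hand": 0.4}, {"x": 0, "y": 0.2, "z": 0, "roll": 0, "hand": 0.4}, {"x": 0, "y": 0.1, "z": 0, "roll": 0, "hand": 0.4}, {"x": 0, "y": 0, "z": 0, "roll": 0, "hand": 0.4}]'

```text
time: 6.25
eef_pos: [0.547, 0.0252, 0.2575]
tcp_rot: [[0.984, -0.177, -0.002], [-0.177, -0.984, 0.002], [-0.002, -0.001, -1.0]]
ft_force: [-3.5, 4.8, 1.5]
grip_width: 0.423
grasp_force: 30.0
```

>>> arm_command --deltas '[{"x": 0, "y": 0.1, "z": 0, "roll": 0, "hand": 0.4}, {"x": 0, "y": 0, "z": 0, "roll": 0, "hand": 0.4}]'

```text
time: 6.45
eef_pos: [0.5469, 0.0245, 0.2577]
tcp_rot: [[0.984, -0.177, -0.002], [-0.177, -0.984, 0.002], [-0.002, -0.002, -1.0]]
ft_force: [-3.7, 6.1, 3.4]
grip_width: 0.416
grasp_force: 30.0
```

>>> arm_command --deltas '[{"x": 0, "y": 0.1, "z": 0, "roll": 0, "hand": 0.4}, {"x": 0, "y": 0, "z": 0, "roll": 0, "hand": 0.4}]'

```text
time: 6.65
eef_pos: [0.5468, 0.0236, 0.2579]
tcp_rot: [[0.984, -0.177, -0.001], [-0.177, -0.984, 0.002], [-0.002, -0.002, -1.0]]
ft_force: [-2.6, 6.4, 3.0]
grip_width: 0.418
grasp_force: 30.0
```

>>> arm_command --deltas '[{"x": 0, "y": 0.1, "z": 0, "roll": 0, "hand": 0.4}, {"x": 0, "y": 0, "z": 0, "roll": 0, "hand": 0.4}]'

```text
time: 6.85
eef_pos: [0.5467, 0.0229, 0.2579]
tcp_rot: [[0.984, -0.176, -0.001], [-0.176, -0.984, 0.003], [-0.001, -0.003, -1.0]]
ft_force: [-3.0, 7.5, 2.4]
grip_width: 0.417
grasp_force: 30.0
```

>>> arm_command --deltas '[{"x": 0, "y": 0.1, "z": 0, "roll": 0, "hand": 0.4}, {"x": 0, "y": 0, "z": 0, "roll": 0, "hand": 0.4}]'

```text
time: 7.05
eef_pos: [0.5467, 0.0225, 0.2579]
tcp_rot: [[0.984, -0.176, -0.001], [-0.176, -0.984, 0.004], [-0.001, -0.004, -1.0]]
ft_force: [-2.7, 8.8, 3.5]
grip_width: 0.418
grasp_force: 30.0
```

The lateral force is rising and the motion has stalled, so the rod is on the wall, and the arm is soft at about 2 N/mm. I'll creep forward with this light preload.

>>> arm_command --deltas '[{"x": 0.15, "y": 0, "z": 0, "roll": 0, "hand": 0.4}, {"x": 0.15, "y": 0, "z": 0, "roll": 0, "hand": 0.4}]'

```text
time: 7.25
eef_pos: [0.5491, 0.0221, 0.258]
tcp_rot: [[0.984, -0.176, -0.002], [-0.176, -0.984, 0.004], [-0.002, -0.003, -1.0]]
ft_force: [-5.0, 8.6, 5.3]
grip_width: 0.418
grasp_force: 30.0
```

>>> arm_command --deltas '[{"x": 0.15, "y": 0, "z": 0, "roll": 0, "hand": 0.4}, {"x": 0.15, "y": 0, "z": 0, "roll": 0, "hand": 0.4}]'

```text
time: 7.45
eef_pos: [0.5523, 0.021, 0.2581]
tcp_rot: [[0.984, -0.176, -0.001], [-0.176, -0.984, 0.003], [-0.002, -0.003, -1.0]]
ft_force: [-3.9, 6.8, 3.5]
grip_width: 0.418
grasp_force: 30.0
```

>>> arm_command --deltas '[{"x": 0.15, "y": 0, "z": 0, "roll": 0, "hand": 0.4}, {"x": 0.15, "y": 0, "z": 0, "roll": 0, "hand": 0.4}]'

```text
time: 7.65
eef_pos: [0.5552, 0.0199, 0.2581]
tcp_rot: [[0.984, -0.177, -0.001], [-0.177, -0.984, 0.002], [-0.002, -0.001, -1.0]]
ft_force: [-5.0, 5.7, 5.5]
grip_width: 0.419
grasp_force: 30.0
```

>>> arm_command --deltas '[{"x": 0, "y": 0.15, "z": 0, "roll": 0, "hand": 0.4}, {"x": 0, "y": 0.15, "z": 0, "roll": 0, "hand": 0.4}, {"x": 0, "y": 0, "z": 0, "roll": 0, "hand": 0.4}]'

```text
time: 7.95
eef_pos: [0.5551, 0.0183, 0.2583]
tcp_rot: [[0.985, -0.175, 0.0], [-0.175, -0.984, 0.004], [-0.001, -0.004, -1.0]]
ft_force: [-2.0, 9.8, 4.2]
grip_width: 0.417
grasp_force: 30.0
```

>>> arm_command --deltas '[{"x": 0.1, "y": 0.1, "z": 0, "roll": 0, "hand": 0.4}, {"x": 0, "y": 0, "z": 0, "roll": 0, "hand": 0.4}]'

```text
time: 8.15
eef_pos: [0.5562, 0.017, 0.2584]
tcp_rot: [[0.984, -0.175, 0.001], [-0.175, -0.984, 0.004], [0.0, -0.004, -1.0]]
ft_force: [-1.5, 10.3, 4.1]
grip_width: 0.424
grasp_force: 30.0
```

>>> arm_command --deltas '[{"x": 0, "y": 0.15, "z": 0, "roll": 0, "hand": 0.4}, {"x": 0, "y": 0, "z": 0, "roll": 0, "hand": 0.4}]'

```text
time: 8.35
eef_pos: [0.5562, 0.0164, 0.2585]
tcp_rot: [[0.985, -0.174, 0.002], [-0.174, -0.985, 0.006], [0.001, -0.006, -1.0]]
ft_force: [-0.9, 12.8, 4.2]
grip_width: 0.417
grasp_force: 30.0
```

>>> arm_command --deltas '[{"x": 0.15, "y": 0, "z": 0, "roll": 0, "hand": 0.4}, {"x": 0, "y": 0, "z": 0, "roll": 0, "hand": 0.4}]'

```text
time: 8.55
eef_pos: [0.5577, 0.0153, 0.2585]
tcp_rot: [[0.984, -0.175, 0.002], [-0.175, -0.984, 0.004], [0.001, -0.004, -1.0]]
ft_force: [-0.3, 9.5, 4.2]
grip_width: 0.419
grasp_force: 30.0
```

>>> arm_command --deltas '[{"x": 0.15, "y": 0, "z": 0, "roll": 0, "hand": 0.4}, {"x": 0, "y": 0, "z": 0, "roll": 0, "hand": 0.4}]'

```text
time: 8.75
eef_pos: [0.5588, 0.0144, 0.2584]
tcp_rot: [[0.984, -0.176, 0.001], [-0.176, -0.984, 0.003], [0.0, -0.003, -1.0]]
ft_force: [-1.1, 7.4, 5.0]
grip_width: 0.416
grasp_force: 30.0
```

>>> arm_command --deltas '[{"x": 0.1, "y": 0.15, "z": 0, "roll": 0, "hand": 0.4}, {"x": 0, "y": 0.15, "z": 0, "roll": 0, "hand": 0.4}, {"x": 0, "y": 0, "z": 0, "roll": 0, "hand": 0.4}]'

```text
time: 9.05
eef_pos: [0.5597, 0.0116, 0.2587]
tcp_rot: [[0.984, -0.176, 0.002], [-0.176, -0.984, 0.004], [0.001, -0.004, -1.0]]
ft_force: [0.2, 8.6, 5.3]
grip_width: 0.417
grasp_force: 30.0
```

>>> arm_command --deltas '[{"x": 0, "y": 0.15, "z": 0, "roll": 0, "hand": 0.4}, {"x": 0, "y": 0.15, "z": 0, "roll": 0, "hand": 0.4}, {"x": 0, "y": 0, "z": 0, "roll": 0, "hand": 0.4}]'

```text
time: 9.35
eef_pos: [0.5598, 0.009, 0.2589]
tcp_rot: [[0.984, -0.175, 0.004], [-0.175, -0.984, 0.004], [0.003, -0.005, -1.0]]
ft_force: [2.7, 10.5, 5.5]
grip_width: 0.414
grasp_force: 30.0
```

Now well into the cross slot. Carrying on to the right.

>>> arm_command --deltas '[{"x": 0, "y": 0.25, "z": 0, "roll": 0, "hand": 0.4}, {"x": 0, "y": 0.25, "z": 0, "roll": 0, "hand": 0.4}, {"x": 0, "y": 0, "z": 0, "roll": 0, "hand": 0.4}]'

```text
time: 9.65
eef_pos: [0.5593, 0.0034, 0.2592]
tcp_rot: [[0.984, -0.176, 0.005], [-0.176, -0.984, 0.003], [0.005, -0.004, -1.0]]
ft_force: [3.9, 7.5, 6.4]
grip_width: 0.42
grasp_force: 30.0
```

>>> arm_command --deltas '[{"x": 0, "y": 0.25, "z": 0, "roll": 0, "hand": 0.4}, {"x": 0, "y": 0.25, "z": 0, "roll": 0, "hand": 0.4}, {"x": 0, "y": 0, "z": 0, "roll": 0, "hand": 0.4}]'

```text
time: 9.95
eef_pos: [0.5582, -0.0017, 0.2593]
tcp_rot: [[0.984, -0.176, 0.005], [-0.176, -0.984, 0.003], [0.004, -0.004, -1.0]]
ft_force: [2.7, 5.9, 7.0]
grip_width: 0.42
grasp_force: 30.0
```

>>> arm_command --deltas '[{"x": 0, "y": 0.25, "z": -0.1, "roll": 0, "hand": 0.4}, {"x": 0, "y": 0.25, "z": 0, "roll": 0, "hand": 0.4}, {"x": 0, "y": 0.25, "z": 0, "roll": 0, "hand": 0.4}, {"x": 0, "y": 0.25, "z": 0, "roll": 0, "hand": 0.4}, {"x": 0, "y": 0, "z": 0, "roll": 0, "hand": 0.4}]'

```text
time: 10.45
eef_pos: [0.5563, -0.0115, 0.2603]
tcp_rot: [[0.984, -0.176, 0.005], [-0.176, -0.984, 0.003], [0.004, -0.004, -1.0]]
ft_force: [2.5, 7.4, 6.6]
grip_width: 0.419
grasp_force: 30.0
```

>>> arm_command --deltas '[{"x": 0, "y": 0.25, "z": 0.02, "roll": 0, "hand": 0.4}, {"x": 0, "y": 0.25, "z": 0.02, "roll": 0, "hand": 0.4}, {"x": 0, "y": 0.25, "z": 0.03, "roll": 0, "hand": 0.4}, {"x": 0, "y": 0.25, "z": 0.03, "roll": 0, "hand": 0.4}, {"x": 0, "y": 0, "z": 0, "roll": 0, "hand": 0.4}]'

```text
time: 10.95
eef_pos: [0.5541, -0.0217, 0.2592]
tcp_rot: [[0.984, -0.177, 0.003], [-0.177, -0.984, 0.002], [0.003, -0.003, -1.0]]
ft_force: [-0.6, 5.5, 6.6]
grip_width: 0.417
grasp_force: 30.0
```

>>> arm_command --deltas '[{"x": 0, "y": 0.25, "z": 0.03, "roll": 0, "hand": 0.4}, {"x": 0, "y": 0.25, "z": 0.03, "roll": 0, "hand": 0.4}, {"x": 0, "y": 0.25, "z": 0.04, "roll": 0, "hand": 0.4}, {"x": 0, "y": 0.2, "z": 0.04, "roll": 0, "hand": 0.4}, {"x": 0, "y": 0, "z": 0, "roll": 0, "hand": 0.4}]'

```text
time: 11.45
eef_pos: [0.5518, -0.0308, 0.2576]
tcp_rot: [[0.984, -0.177, 0.002], [-0.177, -0.984, 0.003], [0.001, -0.003, -1.0]]
ft_force: [-1.3, 7.1, 6.8]
grip_width: 0.421
grasp_force: 30.0
```

>>> arm_command --deltas '[{"x": 0, "y": 0.15, "z": 0.04, "roll": 0, "hand": 0.4}, {"x": 0, "y": 0.15, "z": 0.03, "roll": 0, "hand": 0.4}, {"x": 0, "y": 0, "z": 0, "roll": 0, "hand": 0.4}]'

```text
time: 11.75
eef_pos: [0.5512, -0.034, 0.2567]
tcp_rot: [[0.984, -0.177, 0.001], [-0.177, -0.984, 0.002], [0.001, -0.002, -1.0]]
ft_force: [-2.2, 6.0, 7.1]
grip_width: 0.417
grasp_force: 30.0
```

>>> arm_command --deltas '[{"x": 0, "y": 0.15, "z": 0.03, "roll": 0, "hand": 0.4}, {"x": 0, "y": 0, "z": 0, "roll": 0, "hand": 0.4}]'

```text
time: 11.95
eef_pos: [0.551, -0.0352, 0.2566]
tcp_rot: [[0.984, -0.177, 0.002], [-0.177, -0.984, 0.003], [0.001, -0.003, -1.0]]
ft_force: [-1.4, 6.8, 6.5]
grip_width: 0.421
grasp_force: 30.0
```

>>> arm_command --deltas '[{"x": 0, "y": 0.15, "z": 0.03, "roll": 0, "hand": 0.4}, {"x": 0, "y": 0.15, "z": 0.02, "roll": 0, "hand": 0.4}, {"x": 0, "y": 0, "z": 0, "roll": 0, "hand": 0.4}]'

```text
time: 12.25
eef_pos: [0.5505, -0.0382, 0.256]
tcp_rot: [[0.984, -0.177, 0.002], [-0.177, -0.984, 0.003], [0.001, -0.003, -1.0]]
ft_force: [-1.8, 7.2, 6.4]
grip_width: 0.419
grasp_force: 30.0
```

>>> arm_command --deltas '[{"x": 0, "y": 0.1, "z": 0.02, "roll": 0, "hand": 0.4}, {"x": 0, "y": 0, "z": 0, "roll": 0, "hand": 0.4}]'

```text
time: 12.45
eef_pos: [0.5503, -0.0389, 0.2559]
tcp_rot: [[0.984, -0.176, 0.002], [-0.176, -0.984, 0.003], [0.001, -0.004, -1.0]]
ft_force: [-2.3, 7.6, 6.8]
grip_width: 0.417
grasp_force: 30.0
```

>>> arm_command --deltas '[{"x": 0.15, "y": 0, "z": 0, "roll": 0, "hand": 0.4}, {"x": 0.15, "y": 0, "z": 0, "roll": 0, "hand": 0.4}]'

```text
time: 12.65
eef_pos: [0.553, -0.0393, 0.2558]
tcp_rot: [[0.984, -0.176, 0.001], [-0.176, -0.984, 0.003], [0.0, -0.004, -1.0]]
ft_force: [-2.8, 7.8, 6.5]
grip_width: 0.416
grasp_force: 30.0
```

>>> arm_command --deltas '[{"x": 0.15, "y": 0, "z": 0.01, "roll": 0, "hand": 0.4}, {"x": 0.15, "y": 0, "z": 0.01, "roll": 0, "hand": 0.4}]'

```text
time: 12.85
eef_pos: [0.5559, -0.04, 0.2554]
tcp_rot: [[0.984, -0.176, 0.0], [-0.176, -0.984, 0.003], [-0.0, -0.003, -1.0]]
ft_force: [-2.7, 6.1, 7.2]
grip_width: 0.421
grasp_force: 30.0
```

>>> arm_command --deltas '[{"x": 0.15, "y": 0, "z": 0.01, "roll": 0, "hand": 0.4}, {"x": 0.15, "y": 0, "z": 0.01, "roll": 0, "hand": 0.4}]'

```text
time: 13.05
eef_pos: [0.5588, -0.0408, 0.2551]
tcp_rot: [[0.984, -0.177, 0.0], [-0.177, -0.984, 0.003], [-0.0, -0.003, -1.0]]
ft_force: [-2.3, 7.5, 5.8]
grip_width: 0.42
grasp_force: 30.0
```

>>> arm_command --deltas '[{"x": 0.15, "y": 0, "z": 0.02, "roll": 0, "hand": 0.4}, {"x": 0.15, "y": 0, "z": 0.02, "roll": 0, "hand": 0.4}]'

```text
time: 13.25
eef_pos: [0.5617, -0.0414, 0.2547]
tcp_rot: [[0.984, -0.177, 0.0], [-0.177, -0.984, 0.002], [-0.0, -0.002, -1.0]]
ft_force: [-4.3, 6.2, 6.5]
grip_width: 0.42
grasp_force: 30.0
```

>>> arm_command --deltas '[{"x": 0.25, "y": 0, "z": 0.03, "roll": 0, "hand": 0.4}, {"x": 0.25, "y": 0, "z": 0.03, "roll": 0, "hand": 0.4}, {"x": 0.25, "y": 0, "z": 0.04, "roll": 0, "hand": 0.4}]'

```text
time: 13.55
eef_pos: [0.569, -0.0433, 0.2537]
tcp_rot: [[0.984, -0.177, -0.0], [-0.177, -0.984, 0.001], [-0.0, -0.001, -1.0]]
ft_force: [-3.7, 6.1, 6.4]
grip_width: 0.418
grasp_force: 30.0
```

>>> arm_command --deltas '[{"x": 0.25, "y": 0, "z": 0.04, "roll": 0, "hand": 0.4}, {"x": 0.25, "y": 0, "z": 0.04, "roll": 0, "hand": 0.4}, {"x": 0.25, "y": 0, "z": 0.05, "roll": 0, "hand": 0.4}]'

```text
time: 13.85
eef_pos: [0.5764, -0.0448, 0.2525]
tcp_rot: [[0.984, -0.178, -0.0], [-0.178, -0.984, 0.001], [-0.0, -0.001, -1.0]]
ft_force: [-3.8, 4.2, 6.1]
grip_width: 0.415
grasp_force: 30.0
```

>>> arm_command --deltas '[{"x": 0.25, "y": 0, "z": 0.05, "roll": 0, "hand": 0.4}, {"x": 0.2, "y": 0, "z": 0.05, "roll": 0, "hand": 0.4}, {"x": 0, "y": 0, "z": 0, "roll": 0, "hand": 0.4}]'

```text
time: 14.15
eef_pos: [0.5811, -0.0457, 0.2515]
tcp_rot: [[0.984, -0.177, 0.0], [-0.177, -0.984, 0.001], [0.0, -0.001, -1.0]]
ft_force: [-1.7, 4.5, 6.0]
grip_width: 0.416
grasp_force: 30.0
```

>>> arm_command --deltas '[{"x": 0.15, "y": 0, "z": 0.03, "roll": 0, "hand": 0.4}, {"x": 0.15, "y": 0, "z": 0.03, "roll": 0, "hand": 0.4}]'

```text
time: 14.35
eef_pos: [0.5837, -0.046, 0.251]
tcp_rot: [[0.984, -0.177, -0.0], [-0.177, -0.984, 0.001], [-0.0, -0.001, -1.0]]
ft_force: [-3.8, 5.9, 5.8]
grip_width: 0.42
grasp_force: 30.0
```

>>> arm_command --deltas '[{"x": 0.15, "y": 0, "z": 0.02, "roll": 0, "hand": 0.4}, {"x": 0, "y": 0, "z": 0, "roll": 0, "hand": 0.4}]'

```text
time: 14.55
eef_pos: [0.5854, -0.0463, 0.2506]
tcp_rot: [[0.984, -0.177, 0.0], [-0.177, -0.984, 0.001], [-0.0, -0.001, -1.0]]
ft_force: [-3.0, 6.1, 7.0]
grip_width: 0.419
grasp_force: 30.0
```

>>> arm_command --deltas '[{"x": 0.15, "y": 0, "z": 0.02, "roll": 0, "hand": 0.4}, {"x": 0, "y": 0, "z": 0, "roll": 0, "hand": 0.4}]'

```text
time: 14.75
eef_pos: [0.5868, -0.0465, 0.2503]
tcp_rot: [[0.984, -0.177, -0.0], [-0.177, -0.984, 0.001], [-0.0, -0.001, -1.0]]
ft_force: [-3.5, 4.8, 6.1]
grip_width: 0.418
grasp_force: 30.0
```

Not at the stop yet. Continuing to feel for it.

>>> arm_command --deltas '[{"x": 0.15, "y": 0, "z": 0.02, "roll": 0, "hand": 0.4}, {"x": 0, "y": 0, "z": 0, "roll": 0, "hand": 0.4}]'

```text
time: 14.95
eef_pos: [0.5882, -0.0467, 0.2499]
tcp_rot: [[0.984, -0.177, -0.0], [-0.177, -0.984, 0.001], [-0.001, -0.001, -1.0]]
ft_force: [-2.4, 5.7, 5.0]
grip_width: 0.417
grasp_force: 30.0
```

>>> arm_command --deltas '[{"x": 0.15, "y": 0, "z": 0.02, "roll": 0, "hand": 0.4}, {"x": 0, "y": 0, "z": 0, "roll": 0, "hand": 0.4}]'

```text
time: 15.15
eef_pos: [0.5897, -0.047, 0.2496]
tcp_rot: [[0.984, -0.177, -0.001], [-0.177, -0.984, 0.001], [-0.001, -0.001, -1.0]]
ft_force: [-3.6, 6.3, 5.0]
grip_width: 0.417
grasp_force: 30.0
```

>>> arm_command --deltas '[{"x": 0.15, "y": 0, "z": 0.02, "roll": 0, "hand": 0.4}, {"x": 0, "y": 0, "z": 0, "roll": 0, "hand": 0.4}]'

```text
time: 15.35
eef_pos: [0.591, -0.0472, 0.2493]
tcp_rot: [[0.984, -0.177, -0.001], [-0.177, -0.984, 0.001], [-0.001, -0.001, -1.0]]
ft_force: [-3.8, 6.1, 5.3]
grip_width: 0.415
grasp_force: 30.0
```

```bash
python3 - <<'E'
from rig import cams
import cv2,numpy as np
i=cams.capture("wrist");s=cams.capture("side");c=cams.capture("scene")
cv2.imwrite("pics/w3.png",np.hstack([cv2.resize(i[60:400,100:540],(440,340)),cv2.resize(s[170:330,240:400],(340,340),interpolation=2)]))
E
```

```text
(no output)
```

View pics/w3.png

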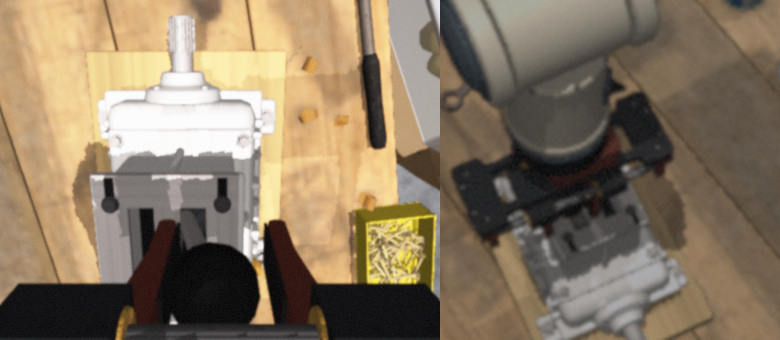

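```bash
python3 - <<'E'
from h import *
from rig import status
for v in(345,351):
    k=plane("wrist",311,v,.272);d=k[:2]-[.549,-.004];print(k,d@[.984,-.177],d@[-.177,-.984])
print(status.observe()["eef_pos"])
# where the knob was relative to the TCP before gripping (w2)
E
```

```text
[ 0.58432804 -0.04088256  0.272     ] 0.04129100481377009 0.03003937819013033
[ 0.58160914 -0.04037043  0.272     ] 0.03852495895299777 0.030016687617450105
[ 0.59097628 -0.04715236  0.24928725]
```

>>> arm_command --deltas '[{"x": 0.15, "y": 0, "z": 0, "roll": 0, "hand": 0.4}, {"x": 0, "y": 0, "z": 0, "roll": 0, "hand": 0.4}]'

```text
time: 15.7
eef_pos: [0.5922, -0.0473, 0.249]
tcp_rot: [[0.984, -0.177, -0.002], [-0.177, -0.984, 0.002], [-0.002, -0.001, -1.0]]
ft_force: [-4.2, 6.1, 4.3]
grip_width: 0.42
grasp_force: 30.0
```

>>> arm_command --deltas '[{"x": 0.15, "y": 0, "z": 0, "roll": 0, "hand": 0.4}, {"x": 0, "y": 0, "z": 0, "roll": 0, "hand": 0.4}]'

```text
time: 15.9
eef_pos: [0.5934, -0.0475, 0.2487]
tcp_rot: [[0.984, -0.177, -0.003], [-0.177, -0.984, 0.002], [-0.003, -0.001, -1.0]]
ft_force: [-5.5, 6.6, 3.1]
grip_width: 0.417
grasp_force: 30.0
```

```bash
python3 - <<'E'
from h import *
import cv2
for f in("w3b",):
    i=cams.capture("wrist");cv2.imwrite("pics/w4.png",i)
    g=i.max(2);print([(y,[int(x) for x in np.where(g[y,240:400]<25)[0][[0,-1]]+240]) for y in range(285,385,8) if (g[y,240:400]<25).any()])
    print(g[280:400:6,311].tolist())
E
```

```text
[(285, [242, 278]), (293, [242, 368]), (301, [243, 370]), (309, [243, 373]), (317, [268, 375]), (325, [266, 377]), (333, [264, 379]), (341, [262, 381]), (349, [259, 383]), (357, [257, 386]), (365, [260, 386]), (373, [259, 383]), (381, [259, 384])]
[130, 135, 131, 162, 149, 11, 15, 7, 14, 10, 19, 21, 23, 20, 23, 16, 18, 19, 45, 49]
```

The knob is slipping in the pads: its top edge moved from row 303 to 308 while the TCP advanced. It is probably at the stop, but I'll confirm with a positive push from behind using shut fingers.

>>> arm_command --deltas '[{"x": 0, "y": 0, "z": 0, "roll": 0, "hand": 0.6}, {"x": 0, "y": 0, "z": 0, "roll": 0, "hand": 0.9}, {"x": 0, "y": 0, "z": 0, "roll": 0, "hand": 0.9}, {"x": 0, "y": 0, "z": -2, "roll": 0, "hand": 0.9}, {"x": 0, "y": 0, "z": -2, "roll": 0, "hand": 0.9}, {"x": 0, "y": 0, "z": -2, "roll": 0, "hand": 0.9}, {"x": -2.3, "y": 0, "z": 0, "roll": 0, "hand": 0.5}, {"x": -2.4, "y": 0, "z": 0, "roll": 0, "hand": 0}, {"x": 0, "y": 0, "z": 0, "roll": 0, "hand": 0}, {"x": 0, "y": 0, "z": 0, "roll": 0, "hand": 0}]'

```text
time: 16.95
eef_pos: [0.5482, -0.0407, 0.3088]
tcp_rot: [[0.984, -0.179, 0.0], [-0.179, -0.984, -0.001], [0.001, 0.001, -1.0]]
ft_force: [0.5, 0.5, -0.5]
grip_width: 0.576
grasp_force: 0.0
```

```bash
python3 - <<'E'
from rig import cams
import cv2,numpy as np
i=cams.capture("wrist");s=cams.capture("side")
cv2.imwrite("pics/w5.png",np.hstack([i[100:440,100:540],cv2.resize(s[170:330,240:400],(340,340),interpolation=2)]))
E
```

```text
(no output)
```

View pics/w5.png

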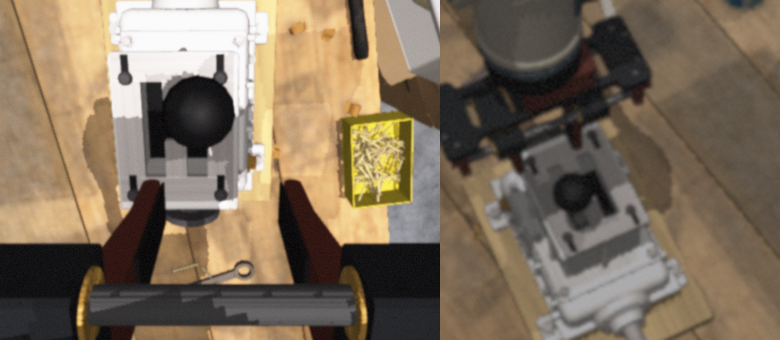

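Lever released. The knob is at wrist (298,212) and side (302.6,260.8), and it stays in the right slot.

```bash
python3 - <<'E'
from h import *
for k in(plane("wrist",298,212,.271),plane("side",302.6,260.8,.271),tri(ray("wrist",298,212),ray("side",302.6,260.8))[0]):
    d=k[:2]-[.549,-.004];print(k,d@[.984,-.177],d@[-.177,-.984])
E
```

```text
[ 0.58266352 -0.03375458  0.271     ] 0.03839146445312734 0.02332005908008478
[ 0.5822253  -0.03505638  0.271     ] 0.038190671784120264 0.02467859943118972
[ 0.5816936  -0.03401113  0.26857862] 0.03748246760762932 0.023744183170322147
```

>>> arm_command --deltas '[{"x": -1.5, "y": -1.1, "z": 0, "roll": 0, "hand": 0}, {"x": 0, "y": 0, "z": 0, "roll": 0, "hand": 0}, {"x": 0, "y": 0, "z": 0, "roll": 0, "hand": 0}, {"x": 0, "y": 0, "z": 0, "roll": 0, "hand": 0}, {"x": 0, "y": 0, "z": 0, "roll": 0, "hand": 0}, {"x": 0, "y": 0, "z": 1.6, "roll": 0, "hand": 0}, {"x": 0, "y": 0, "z": 1.6, "roll": 0, "hand": 0}, {"x": 0, "y": 0, "z": 1.5, "roll": 0, "hand": 0}, {"x": 0, "y": 0, "z": 0, "roll": 0, "hand": 0}, {"x": 0, "y": 0, "z": 0, "roll": 0, "hand": 0}]'

```text
time: 18.05
eef_pos: [0.5354, -0.027, 0.2617]
tcp_rot: [[0.984, -0.179, -0.0], [-0.179, -0.984, -0.0], [-0.0, 0.0, -1.0]]
ft_force: [-0.8, -0.1, -0.2]
grip_width: 0.005
grasp_force: 0.0
```

>>> arm_command --deltas '[{"x": 0.4, "y": 0, "z": 0, "roll": 0, "hand": 0}, {"x": 0.4, "y": 0, "z": 0, "roll": 0, "hand": 0}, {"x": 0.4, "y": 0, "z": 0, "roll": 0, "hand": 0}, {"x": 0.2, "y": 0, "z": 0, "roll": 0, "hand": 0}, {"x": 0.2, "y": 0, "z": 0, "roll": 0, "hand": 0}, {"x": 0, "y": 0, "z": 0, "roll": 0, "hand": 0}]'

```text
time: 18.65
eef_pos: [0.5513, -0.0296, 0.2615]
tcp_rot: [[0.984, -0.178, -0.0], [-0.178, -0.984, 0.0], [-0.0, -0.0, -1.0]]
ft_force: [-0.5, 0.3, -0.4]
grip_width: 0.007
grasp_force: 0.0
```

>>> arm_command --deltas '[{"x": 0.15, "y": 0, "z": 0, "roll": 0, "hand": 0}, {"x": 0.15, "y": 0, "z": 0, "roll": 0, "hand": 0}, {"x": 0, "y": 0, "z": 0, "roll": 0, "hand": 0}]'

```text
time: 18.95
eef_pos: [0.5538, -0.0301, 0.2614]
tcp_rot: [[0.984, -0.178, -0.001], [-0.178, -0.984, 0.0], [-0.001, -0.0, -1.0]]
ft_force: [-1.8, 0.5, -0.3]
grip_width: 0.007
grasp_force: 1.0
```

>>> arm_command --deltas '[{"x": 0.15, "y": 0, "z": 0, "roll": 0, "hand": 0}, {"x": 0, "y": 0, "z": 0, "roll": 0, "hand": 0}]'

```text
time: 19.15
eef_pos: [0.5552, -0.0303, 0.2613]
tcp_rot: [[0.984, -0.178, -0.001], [-0.178, -0.984, 0.0], [-0.001, -0.0, -1.0]]
ft_force: [-4.2, 0.6, -1.1]
grip_width: 0.004
grasp_force: 2.0
```

>>> arm_command --deltas '[{"x": 0.15, "y": 0, "z": 0, "roll": 0, "hand": 0}, {"x": 0, "y": 0, "z": 0, "roll": 0, "hand": 0}]'

```text
time: 19.35
eef_pos: [0.5565, -0.0305, 0.2611]
tcp_rot: [[0.984, -0.178, -0.002], [-0.178, -0.984, 0.0], [-0.002, -0.0, -1.0]]
ft_force: [-5.1, 1.1, -2.0]
grip_width: 0.009
grasp_force: 2.5
```

>>> arm_command --deltas '[{"x": 0.15, "y": 0, "z": 0, "roll": 0, "hand": 0}, {"x": 0, "y": 0, "z": 0, "roll": 0, "hand": 0}]'

```text
time: 19.55
eef_pos: [0.5578, -0.0307, 0.261]
tcp_rot: [[0.984, -0.178, -0.003], [-0.178, -0.984, 0.001], [-0.003, -0.0, -1.0]]
ft_force: [-5.6, 0.9, -2.9]
grip_width: 0.006
grasp_force: 2.9
```

>>> arm_command --deltas '[{"x": 0.15, "y": 0, "z": 0, "roll": 0, "hand": 0}, {"x": 0, "y": 0, "z": 0, "roll": 0, "hand": 0}]'

```text
time: 19.75
eef_pos: [0.559, -0.0309, 0.2608]
tcp_rot: [[0.984, -0.178, -0.004], [-0.178, -0.984, 0.001], [-0.004, -0.0, -1.0]]
ft_force: [-6.5, 2.1, -2.1]
grip_width: 0.005
grasp_force: 3.3
```

>>> arm_command --deltas '[{"x": 0.15, "y": 0, "z": 0, "roll": 0, "hand": 0}, {"x": 0, "y": 0, "z": 0, "roll": 0, "hand": 0}]'

```text
time: 19.95
eef_pos: [0.5602, -0.0311, 0.2606]
tcp_rot: [[0.984, -0.178, -0.004], [-0.178, -0.984, 0.001], [-0.004, -0.0, -1.0]]
ft_force: [-7.3, 2.1, -1.7]
grip_width: 0.006
grasp_force: 3.7
```

>>> arm_command --deltas '[{"x": 0.15, "y": 0, "z": 0, "roll": 0, "hand": 0}, {"x": 0, "y": 0, "z": 0, "roll": 0, "hand": 0}]'

```text
time: 20.15
eef_pos: [0.5615, -0.0313, 0.2605]
tcp_rot: [[0.984, -0.178, -0.005], [-0.178, -0.984, 0.001], [-0.005, -0.0, -1.0]]
ft_force: [-8.9, 2.8, -2.1]
grip_width: 0.006
grasp_force: 4.2
```

```bash
python3 - <<'E'
from rig import cams
import cv2,numpy as np
i=cams.capture("wrist");s=cams.capture("scene")
cv2.imwrite("pics/w6.png",np.hstack([i[100:440,100:540],cv2.resize(s[150:270,230:350],(340,340),interpolation=2)]))
E
```

```text
(no output)
```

View pics/w6.png

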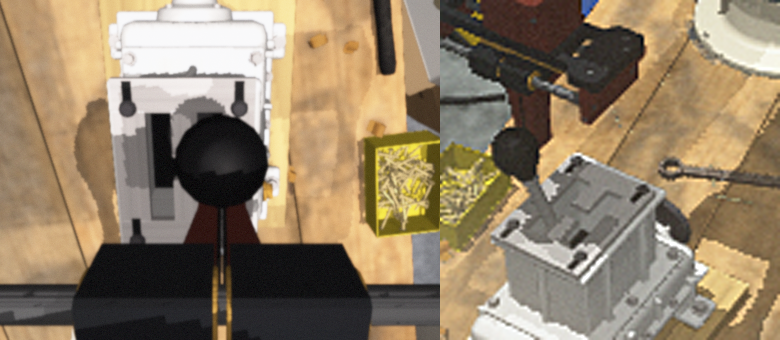

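```bash
python3 - <<'E'
from h import *
for k in(plane("wrist",321,262,.271),plane("scene",257.5,203.6,.271),tri(ray("wrist",321,262),ray("scene",257.5,203.6))[0]):
    d=k[:2]-[.549,-.004];print(k,d@[.984,-.177],d@[-.177,-.984])
E
```

```text
[ 0.58456364 -0.03444099  0.271     ] 0.04038268008896087 0.02365916501148851
[ 0.58690676 -0.03334595  0.271     ] 0.042494483994325274 0.022166918668111473
[ 0.58400562 -0.03457919  0.2684793 ] 0.039858045162095526 0.02389393322870015
```

The knob advanced about 2 mm since release (38.4 → 40.4), and the rising force suggests it is meeting the stop. I'll push a little more, within safe force.

>>> arm_command --deltas '[{"x": 0.2, "y": 0, "z": 0, "roll": 0, "hand": 0}, {"x": 0, "y": 0, "z": 0, "roll": 0, "hand": 0}]'

```text
time: 20.45
eef_pos: [0.5632, -0.0316, 0.2602]
tcp_rot: [[0.984, -0.178, -0.006], [-0.178, -0.984, 0.001], [-0.006, -0.0, -1.0]]
ft_force: [-9.1, 3.3, -4.0]
grip_width: 0.008
grasp_force: 4.6
```

>>> arm_command --deltas '[{"x": 0.2, "y": 0, "z": 0, "roll": 0, "hand": 0}, {"x": 0, "y": 0, "z": 0, "roll": 0, "hand": 0}]'

```text
time: 20.65
eef_pos: [0.5648, -0.0318, 0.2599]
tcp_rot: [[0.984, -0.178, -0.007], [-0.178, -0.984, 0.001], [-0.007, -0.0, -1.0]]
ft_force: [-9.7, 2.7, -3.9]
grip_width: 0.008
grasp_force: 5.2
```

>>> arm_command --deltas '[{"x": 0.2, "y": 0, "z": 0, "roll": 0, "hand": 0}, {"x": 0, "y": 0, "z": 0, "roll": 0, "hand": 0}]'

```text
time: 20.85
eef_pos: [0.5665, -0.0321, 0.2596]
tcp_rot: [[0.984, -0.178, -0.008], [-0.178, -0.984, 0.002], [-0.009, -0.0, -1.0]]
ft_force: [-11.7, 2.5, -5.2]
grip_width: 0.003
grasp_force: 5.8
```

The force grows linearly to 12 N with no yield, which is far above the 4.6 N lever friction, so the lever is on its stop. Backing off.

>>> arm_command --deltas '[{"x": -1, "y": 0, "z": 0, "roll": 0, "hand": 0}, {"x": -2, "y": 0, "z": 0, "roll": 0, "hand": 0}, {"x": -2, "y": 0, "z": 0, "roll": 0, "hand": 0}, {"x": -1, "y": 0, "z": -2, "roll": 0, "hand": 0}, {"x": 0, "y": 0, "z": -3, "roll": 0, "hand": 0}, {"x": 0, "y": 0, "z": -3, "roll": 0, "hand": 0}, {"x": 0, "y": 0, "z": 0, "roll": 0, "hand": 0}, {"x": 0, "y": 0, "z": 0, "roll": 0, "hand": 0}]'

```text
time: 21.65
eef_pos: [0.5104, -0.0223, 0.3426]
tcp_rot: [[0.984, -0.178, 0.004], [-0.178, -0.984, -0.0], [0.004, -0.0, -1.0]]
ft_force: [-0.5, -1.5, -0.7]
grip_width: 0.005
grasp_force: 0.0
```

```bash
python3 - <<'E'
from rig import cams,status
import cv2,numpy as np
i=cams.capture("wrist");s=cams.capture("side");print(status.observe()["eef_pos"])
cv2.imwrite("pics/w7.png",np.hstack([i[0:340,140:540],cv2.resize(s[190:330,260:400],(340,340),interpolation=2)]))
E
```

```text
[ 0.50990108 -0.02215552  0.34037432]
```

View pics/w7.png

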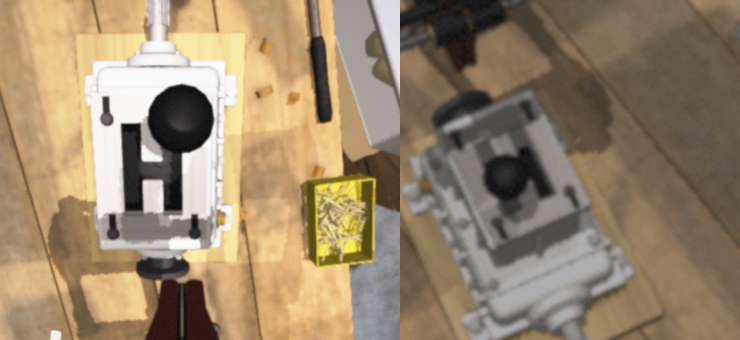

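The knob now covers the front of the right-hand slot, at wrist (321,118) and side (304.1,262.9), and the loose things look undisturbed.

```bash
python3 - <<'E'
from h import *
for k in(plane("wrist",321,118,.271),plane("side",304.1,262.9,.271),tri(ray("wrist",321,118),ray("side",304.1,262.9))[0]):
    d=k[:2]-[.549,-.004];print(k,d@[.984,-.177],d@[-.177,-.984])
N=plane("wrist",152+140,172,.184);d=N[:2]-[.549,-.004];print("neutral",d@[.984,-.177],d@[-.177,-.984])
for q in((113,234),(195,230),(106,118)):
    N=plane("wrist",q[0]+140,q[1],.184);d=N[:2]-[.549,-.004];print("screw",d@[.984,-.177],d@[-.177,-.984])
E
```

```text
[ 0.58686418 -0.03499937  0.271     ] 0.04274524710391662 0.023801422708565813
[ 0.5875719  -0.03520551  0.271     ] 0.04347812211254904 0.023878993168034723
[ 0.58688333 -0.03491161  0.26932858] 0.0427485532611876 0.02371167880491229
neutral 5.128734481356005e-05 0.0005142021354426808
screw -0.05146458184660838 -0.033192201501910795
screw -0.04809001428997243 0.03509401827478721
screw 0.041310285558638846 -0.0336767299885679
```

The measured knob travel from start to end is about 87 mm, against a full throw of 86 mm, so the lever is home at the stop and held in the right slot. Handing in.

```bash
python3 -c "
from rig import ctrl;print(ctrl.hand_in())"
```

```text
the job is handed in; nothing more can be done
None
```

The gear lever is in third: by camera it stands fully forward in the right-hand slot, released with the arm clear, and I handed the job in at about 22 s; the judge's result was not shown.

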